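# Check and cover the plate that is still hot

### The job

The red lamp in front of one of the two plates means that plate is still hot. Pick up the orange thermometer and hold it steady for a good second with its lens aimed at the middle of that plate from about 10 cm away, not touching the hotplate with it, and lay it back on its cork mat, lined up with the mat. Then push the sliding cover by its handle all the way over the hot plate, never over the cool one, leaving the other things on the ledge where they are.

Things in the scene. Friction and masses are not known exactly. Their poses are not given: they have to be found in the camera images.
- hob: Fixed aluminium twin hotplate on the ledge, 180 (x) x 540 (y) x 50 mm high; origin at the centre of its underside on the ledge; its own y axis runs along its length to the robot's left, x away from the robot. Two dark round plates (120 mm across) with rims 6 mm above its top, and a cover between them that slides along y on two rails.
- plate_left (a point): Centre of the upper face of the left (+y) plate, 56 mm above the ledge; 170 mm along +y and 12 mm along +x of the hotplate's origin.
- plate_right (a point): Centre of the upper face of the right (-y) plate, 56 mm above the ledge; 170 mm along -y and 12 mm along +x of the hotplate's origin.
- lamp_red: Red lamp dome, 24 mm across, 12 mm high, on the front edge of the hotplate right in front of the plate that is still hot (left or right). Origin at its foot, 51 mm above the ledge.
- lamp_green: Green lamp dome of the same size in front of the cool plate.
- cover (a joint): Position (m) of the sliding cover along the hotplate's y: +0.17 = end stop, centred over the left plate; -0.17 = end stop, centred over the right plate; starts near 0 (between them). Stiff slide, about 3 N, stays where it is left. The cover is a steel sheet 150 x 150 mm, its top 67 mm above the ledge.
- cover_handle (a point): Centre of the top of the cover's black handle: an upright fin 80 mm long along the hotplate's x, 12 mm thick along y, standing 38 mm above the sheet (top 105 mm above the ledge). It stands in the middle of the cover.
- thermometer: Hand-held infrared thermometer, 0.15 kg, lying on the cork mat: an orange bar 30 mm wide (y), 28 mm high, from x = -90 to +50 mm, with a black head 34 mm wide and 36 mm high from x = +47 to +81 mm and a lens at its front. Origin on the underside of the bar, near the centre of mass; x towards the head, z up.
- lens: The lens at the front of the thermometer's head, at x = 86, z = 14 mm of the thermometer. Its own z axis is the line of sight: with the thermometer level it looks forwards and 45 degrees down; what is aimed at lies on this axis.
- mat: Fixed cork mat, 210 (its x) x 90 (its y) x 4 mm, the thermometer's place; origin at the centre of its underside. The thermometer lies along its x axis, head towards +x.
- tumbler: Small glass tumbler, 64 mm across the rim, 80 mm high, beside the middle in front of the hotplate; origin at the centre of its foot. Leave alone.
- canister: Lidded stainless canister, 110 mm across, 154 mm high, beyond the right end of the hotplate; origin at the centre of its foot. Leave alone.
- dispenser: Clear push dispenser with toothpicks, 45 mm across, 80 mm high, behind the hotplate; origin at the centre of its foot. Leave alone.
- scraper: Yellow silicone pot scraper, 56 x 100 x 10 mm, lying flat behind the hotplate; origin at the centre of its underside. Leave alone.
- turner: Bamboo turner lying flat beyond the left end of the hotplate, about 30 cm long along its x. Leave alone.
Things that resemble listed ones, but are neither listed nor needed, are in the scene too. Several things look just like the thermometer: the one meant starts farthest to the robot's left.

How it is judged:
On the way, in this order (a step that is already met when the one before it is completed fails the run):
1. the lens is held steady on the middle of the hot plate for a second (line of sight within 25 mm of the centre, 50 to 160 mm away) (((y of lamp_red in the frame of hob above 0 m and x of plate_left in the frame of lens between -0.025 and 0.025 m and y of plate_left in the frame of lens between -0.025 and 0.025 m and z of plate_left in the frame of lens between 0.05 and 0.16 m) or (y of lamp_red in the frame of hob below 0 m and x of plate_right in the frame of lens between -0.025 and 0.025 m and y of plate_right in the frame of lens between -0.025 and 0.025 m and z of plate_right in the frame of lens between 0.05 and 0.16 m)) and linear speed of thermometer below 0.04 m/s and angular speed of thermometer below 0.4 rad/s), for 0.9 s.
2. the thermometer lies back on its mat, lined up with it, let go and at rest (x of thermometer in the frame of mat between -0.04 and 0.04 m and y of thermometer in the frame of mat between -0.03 and 0.03 m and angle between the x axis of thermometer and the x axis of mat, either way round below 0.35 rad and height (world z) of thermometer below 0.008 m and angle between thermometer's own z axis and vertical below 0.1 rad and linear speed of thermometer below 0.02 m/s and contact force between the fingers and thermometer below 0.1 N), for 0.2 s.
3. the cover is pushed fully over the hot plate (((y of lamp_red in the frame of hob above 0 m and value of joint cover above 0.16 m) or (y of lamp_red in the frame of hob below 0 m and value of joint cover below -0.16 m))), for 0.2 s.
At the end, for the whole second after the job is handed in: The cover is at rest within 10 mm of its end stop over the plate with the red lamp; the thermometer lies flat and at rest on the mat, its origin within 40 mm along and 30 mm across the mat's centre and its length within 20 degrees of the mat's, not held (all of step 2 and ((y of lamp_red in the frame of hob above 0 m and value of joint cover above 0.16 m) or (y of lamp_red in the frame of hob below 0 m and value of joint cover below -0.16 m)) and velocity of joint cover between -0.01 and 0.01 m/s); the robot touches nothing.
It fails at once if the cover is moved over the cool plate ((y of lamp_red in the frame of hob above 0 m and value of joint cover below -0.06 m) or (y of lamp_red in the frame of hob below 0 m and value of joint cover above 0.06 m)).
It fails at once if the thermometer touches the hotplate or its cover (contact force between thermometer and hob above 1 N).
It fails at once if another thing on the ledge is shifted by more than 40 mm or tipped over (distance of any of tumbler, canister, dispenser, scraper, turner from where it was at the start of the episode above 0.04 m or angle between any of tumbler, canister, dispenser, scraper, turner's own z axis and vertical above 0.5 rad).
It also fails if it takes over 58 s, if anything falls off the work surface, if the arm or the gripper's body presses on something with over 40 N, if the wrist force passes 120 N, or if a joint passes its speed limit or range.

### The arm

A 6-joint arm with a two-finger parallel gripper is mounted at the origin on the work surface. World frame = base frame: x ahead of the robot, y to its left, z up, the work surface at z = 0. Lengths are in m, angles in rad, forces in N, time in s.
With the tool pointing down it reaches from about 0.35 to 0.775 m from the base axis. Payload 7.3 kg.
Tool frame: the origin (TCP) lies midway between the tips of the shut fingers; the grasp point (between the pads) lies 19 mm behind it (tcp_to_grasp is the distance from the TCP to the grasp point, in m); z points along the fingers, y is the line along which they close (so a half turn about z gives the same grasp; the last joint's range is limited). The gripper opens to 92 mm and grips with 3 to 60 N. Pads are 19 mm wide; open, the fingers measure 130 mm over their backs; the gripper's body (75 mm by 190 mm) begins 47 mm behind the grasp point.
Start: joints at [-1.447, 0.342, 1.524, -0, 1.275, -0.146], TCP at [0.14, -0.506, 0.227] pointing down, gripper open.
Joint ranges: [-2.53, 2.53], [-0.77, 2.02], [0.04, 2.7], [-1, 4.14], [0.28, 2.66], [-3.11, 3.11]. Speed limits (rad/s): [2.57, 2.57, 3.14, 3.14, 3.14, 3.14].

### API

Orientations are given as [roll, pitch, yaw] about the fixed x, y, z axes, in that order (R = Rz(yaw) Ry(pitch) Rx(roll)).
In Python, from cell import observe, read_camera, calibration, hand_in, tcp_to_grasp gives the robot as it stands.
- The arm moves only by the tool send_rows, never from a script. Its argument "targets" is a list of rows, each a list of 5 numbers: the opening, from 0 (shut) to 1 (fully open), then the shift along the world's x, y, z in m, then the turn about the world's z in rad. A call has 1 to 5 rows; each row shifts and turns the commanded pose from where the row before left it; what a row does not reach is not made up. A row lasts 1/10 s, in which the tool goes at most 50 mm and 8.59 degrees, less where a joint would pass 70% of its speed; a pose out of reach is approached as far as the arm can. A call is refused whole if a number of a shift passes 0.05 or a number of a turn 0.15, either way. A call with a gripper value outside its range is refused whole. The fingers move at their own pace and stop on an object; "grip_force" is the grip in N (left out, the last holds). Time passes only in rows, so rows that do not move let the fingers close. It gives the time, the measured TCP pose, the force, the opening and the grip force at its end, in the units of the state.
- observe(): the state, without advancing time (a new reading comes with each control period).
- read_camera(name): name is "scene" or "side" or "wrist"; returns (picture, depth): 420x560x3 uint8, red, green, blue; 420x560 float32, m along the optical axis (not along the pixel's ray), 0 where there is no reading.
- calibration(name): a dict with "intrinsics" (3x3 intrinsics, pixels), "k1" (the pictures are not rectified: a ray, as slopes to the right and down, at radius r is drawn at 1 + k1 r^2 times it, then the intrinsics apply), "world_to_cam" (4x4, takes a point from world to camera coordinates); the wrist camera has in their place "hand_eye" (4x4, takes a point from camera to tool coordinates, whose origin is the TCP and whose axes are the flange's). Camera axes: x right, y up, looking along -z (the intrinsics and any distortion apply to the point x, -y, -z); pixel columns grow to the right and rows downward; lengths in m; the calibration is good to about 2 mm. A picture is of the moment at which its call begins: read the wrist's pose just before it. calibration takes no time and is no camera call.
- hand_in(): hands the job in; it is judged then, once.
The state is a dict: "time": time; "qpos": joint angles; "qvel": joint speeds; "joint_efforts": joint torques, N m; "tool_pos": TCP position; "tool_rot": TCP orientation; "contact_force": force on the tool from outside, world axes, zero at the start; "torque": the same for the moment, N m; "opening": finger opening in m; "grip_force": force on a finger pad.
Only numpy, scipy, OpenCV 4.12 (cv2) and the standard library are available. Lean on these libraries where they do the work, as an engineer would, in place of code of your own. Each camera call takes 0.05 s, during which the arm holds its last target. There are 200 camera calls.

## Working session

There is one attempt and no reset: what is moved stays moved. The work goes in short steps, Python scripts to look and compute and a tool call to move; the robot and the scene stay as the last step left them, time stands still between calls to the robot, and variables do not carry over. Pictures are saved under pics/ and viewed, at most 10 in all, crops included, and the job is handed in when it is done.

Besides the shell and the picture viewer there is one more tool, called as name([rows], argument=value, ...), one row to a line, values as JSON. send_rows: Moves the arm, as the interface text tells. Its arguments: {"type":"object","properties":{"targets":{"type":"array","items":{"type":"array","items":{"type":"number"}}},"grip_force":{"type":"number"}},"required":["targets"]}

```bash
mkdir -p pics
cat > h.py <<'E'
import numpy as np, cv2
from cell import observe, read_camera, calibration, hand_in, tcp_to_grasp
from scipy.spatial.transform import Rotation as R
def cam2world(name, st=None):
    c=calibration(name)
    if name=='wrist':
        T=np.eye(4);T[:3,:3]=R.from_euler('xyz',st['tool_rot']).as_matrix();T[:3,3]=st['tool_pos']
        return c,T@c['hand_eye']
    return c,np.linalg.inv(c['world_to_cam'])
def ray(name,px,st=None):
    c,T=cam2world(name,st);K=np.array(c['intrinsics'],float)
    d=np.array([c['k1'],0,0,0,0],float)
    p=cv2.undistortPoints(np.array(px,float).reshape(-1,1,2),K,d).reshape(-1,2)
    v=np.c_[p[:,0],-p[:,1],-np.ones(len(p))]
    return T[:3,3],v@T[:3,:3].T
def onz(name,px,z,st=None):
    o,v=ray(name,px,st);z=np.broadcast_to(z,(len(v),))
    return o+v*((z-o[2])/v[:,2])[:,None]
def withd(name,px,dep,st=None):
    o,v=ray(name,px,st);return np.array([o+vi*dep[int(round(p[1])),int(round(p[0]))] for p,vi in zip(px,v)])
def tri(obs):
    A=np.zeros((3,3));b=np.zeros(3)
    for o,v in obs:
        v=v/np.linalg.norm(v);P=np.eye(3)-np.outer(v,v);A+=P;b+=P@o
    return np.linalg.solve(A,b)
def snap(n,f):
    st=observe();im,d=read_camera(n);cv2.imwrite(f'pics/{f}.png',im[:,:,::-1]);np.savez(f'pics/{f}.npz',im=im,d=d,**{k:np.array(st[k]) for k in('tool_pos','tool_rot')});return st,im,d
E
python3 -c "
from h import *
st,_,_=snap('scene','scene0');snap('side','side0');print(st)
a=cv2.imread('pics/scene0.png')
print(calibration('wrist'),tcp_to_grasp)
for n in('scene','side'):print(cam2world(n)[1].round(3))"
```

```text
{'time': 0.0, 'qpos': array([-1.44699660e+00,  3.42731571e-01,  1.52501771e+00,  2.29641046e-05,
        1.27537801e+00, -1.45995082e-01]), 'qvel': array([-0.00044805, -0.00138473,  0.00156489, -0.00047923, -0.00181079,
       -0.00065604]), 'joint_efforts': array([ 4.07984935e-04, -4.31239879e+01, -2.44221836e+01,  7.17899948e-02,
        5.61776175e-02, -1.31488609e-04]), 'tool_pos': array([ 0.13991096, -0.50559838,  0.22604012]), 'tool_rot': array([-3.14007754e+00, -2.44979394e-04,  2.69787923e-01]), 'contact_force': array([0.05081155, 0.10717803, 0.36003572]), 'torque': array([-0.05756369, -0.03014399,  0.01984879]), 'grip_force': 0.0, 'opening': 0.09178014903724437}
{'intrinsics': array([[336.6651749 ,   0.        , 276.20012451],
       [  0.        , 336.6651749 , 215.93785661],
       [  0.        ,   0.        ,   1.        ]]), 'k1': -0.06709542077439959, 'hand_eye': array([[ 6.92273799e-04,  9.65595914e-01,  2.60046248e-01,
         6.90534847e-02],
       [ 9.99999438e-01, -4.59610800e-04, -9.55503495e-04,
        -1.84101786e-04],
       [-8.03110207e-04,  2.60046763e-01, -9.65595690e-01,
        -1.57887631e-01],
       [ 0.00000000e+00,  0.00000000e+00,  0.00000000e+00,
         1.00000000e+00]])} 0.0188
[[ 0.465 -0.512  0.722  1.36 ]
 [ 0.885  0.273 -0.376 -0.446]
 [-0.005  0.814  0.581  0.767]
 [ 0.     0.     0.     1.   ]]
[[-0.943  0.174 -0.283  0.259]
 [-0.331 -0.546  0.77   0.742]
 [-0.02   0.82   0.573  0.638]
 [ 0.     0.     0.     1.   ]]
```

View pics/scene0.png

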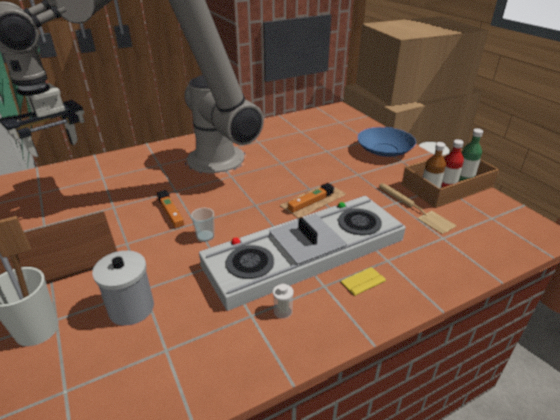

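View pics/side0.png

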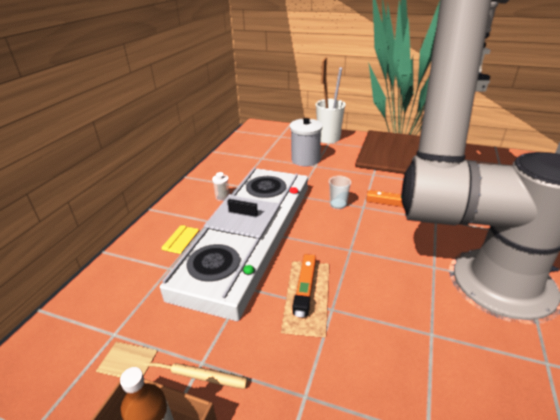

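The scene camera looks back at the robot, so image right is the robot's left (+y). Lookalikes: the one on the mat at scene (311,198), side (305,285), and the one at scene (170,208), side (385,198). The one on the mat is farther to +y, so it fits. The red lamp at scene (236,242), side (294,190) is in front of the right (-y) plate. I'll enlarge to confirm.

```bash
python3 -c "
import cv2,numpy as np
a=cv2.imread('pics/scene0.png');b=cv2.imread('pics/side0.png')
c1=cv2.resize(a[170:300,150:350],None,fx=4,fy=4,interpolation=cv2.INTER_CUBIC)
cv2.imwrite('pics/c1.png',c1)
c2=cv2.resize(b[245:345,270:345],None,fx=6,fy=6,interpolation=cv2.INTER_CUBIC)
c2=c2[:600]
cv2.imwrite('pics/c2.png',c2)
from h import *
d=np.load('pics/scene0.npz')['d'];e=np.load('pics/side0.npz')['d']
P=[(311,198),(170,208),(236,242),(341,206),(249,261),(360,221),(308,229),(203,225),(123,285)]
print(withd('scene',P,d).round(3))
Q=[(305,285),(294,190),(248,269),(266,186),(214,261),(242,207),(340,190),(304,150)]
print(withd('side',Q,e).round(3))
"
```

```text
[[ 0.436  0.155  0.029]
 [ 0.278 -0.249  0.027]
 [ 0.559 -0.15   0.061]
 [ 0.549  0.186  0.058]
 [ 0.639 -0.15   0.059]
 [ 0.634  0.192  0.058]
 [ 0.641  0.017  0.099]
 [ 0.451 -0.202  0.062]
 [ 0.651 -0.442  0.126]]
[[ 0.415  0.179  0.031]
 [ 0.542 -0.14   0.058]
 [ 0.538  0.2    0.06 ]
 [ 0.631 -0.146  0.052]
 [ 0.623  0.196  0.056]
 [ 0.626  0.03   0.093]
 [ 0.415 -0.164  0.067]
 [ 0.587 -0.389  0.061]]
```

View pics/c1.png

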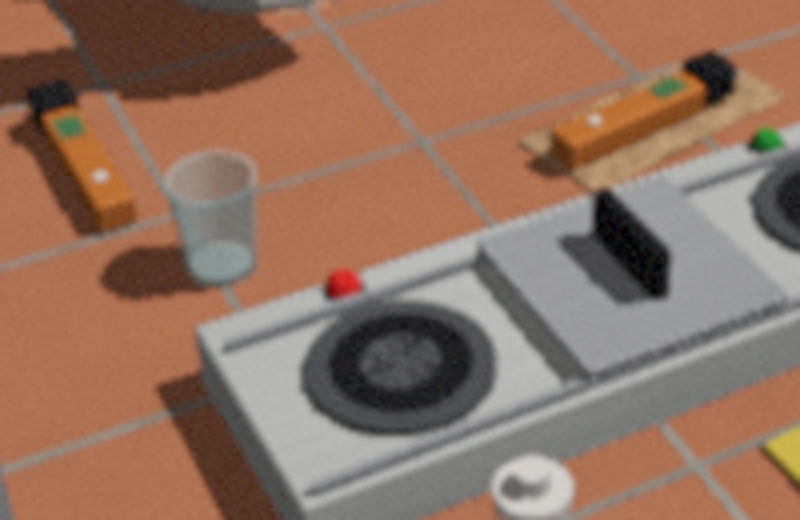

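View pics/c2.png

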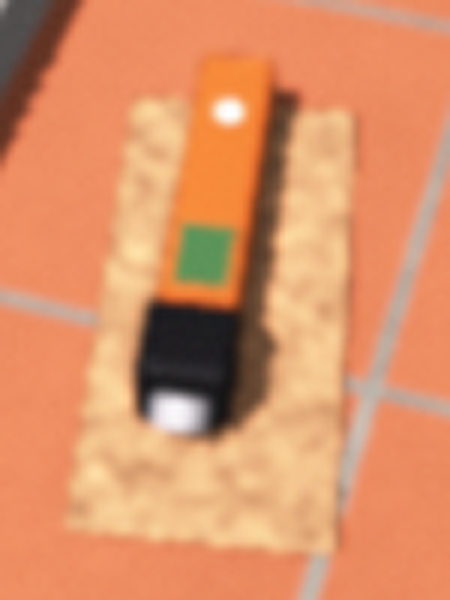

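The crops confirm it: the thermometer on the mat has its head towards +y, and the red lamp (c1 343,283) is in front of the right plate. I'll measure both next.

```bash
python3 -c "
from h import *
S=lambda p:[(270+x/6,245+y/6) for x,y in p]; C=lambda p:[(150+x/4,170+y/4) for x,y in p]
print('mat',onz('side',S([(135,100),(350,110),(335,550),(70,525)]),.004).round(3).tolist())
print('top rear2, front2',onz('side',S([(200,57),(272,60),(165,303),(243,305)]),.032).round(3).tolist())
def T(a,b):
  o,v=ray('scene',[a]);o2,v2=ray('side',[b]);return tri([(o,v[0]),(o2,v2[0])]).round(4)
c=C([(400,362),(343,285),(595,120),(667,88)])
s=S([(228,111),(205,254)])
print('pr',T(c[0],(266,186)),'lamp',T(c[1],(294,190.5)),'pl',T((360,221.5),(214,261.5)))
print('dot',T(c[2],s[0]),'green',T(c[3],s[1]))
# depth clouds: hob/therm orange by colour
for n in('scene','side'):
  z=np.load(f'pics/{n}0.npz');im=z['im'].astype(int);d=z['d']
  hsv=cv2.cvtColor(z['im'],cv2.COLOR_RGB2HSV)
  def cloud(m):
    yy,xx=np.nonzero(m);o,v=ray(n,np.c_[xx,yy]);return o+v*d[yy,xx][:,None]
  P=cloud(d>0)
  m=(P[:,0]>.3)&(P[:,0]<.5)&(P[:,1]>.05)&(P[:,1]<.32)
  Q=P[m&(P[:,2]>.022)&(P[:,2]<.05)];r=cv2.minAreaRect(Q[:,:2].astype('f4'));print(n,'therm',r,np.median(Q[:,2]))
  m=(P[:,0]>.48)&(P[:,0]<.8)&(P[:,1]>-.4)&(P[:,1]<.4)&(P[:,2]>.042)&(P[:,2]<.064)
  r=cv2.minAreaRect(P[m][:,:2].astype('f4'));print('hob',r)
  m=(P[:,0]>.48)&(P[:,0]<.8)&(P[:,2]>.085)&(abs(P[:,1])<.1)&(P[:,2]<.11)
  print('handle',cv2.minAreaRect(P[m][:,:2].astype('f4')),np.percentile(P[m][:,2],95))
"
```

```text
mat [[0.473, 0.09, 0.004], [0.389, 0.069, 0.004], [0.344, 0.274, 0.004], [0.43, 0.292, 0.004]]
top rear2, front2 [[0.446, 0.087, 0.032], [0.419, 0.08, 0.032], [0.421, 0.214, 0.032], [0.395, 0.206, 0.032]]
pr [ 0.6309 -0.1442  0.0522] lamp [ 0.5449 -0.1459  0.0519] pl [0.6268 0.1949 0.0511]
dot [0.4283 0.1137 0.0309] green [0.4157 0.1872 0.0305]
scene therm ((0.42360740900039673, 0.16323761641979218), (0.036908552050590515, 0.1765545904636383), 9.481000900268555) 0.033094523080486105
hob ((0.6621694564819336, -0.05134987831115723), (0.2647324800491333, 0.6949276328086853), 1.2583600282669067)
handle ((0.6320684552192688, 0.019897278398275375), (0.08420833200216293, 0.01387492474168539), 1.0760301351547241) 0.10737606800716537
side therm ((0.4194907546043396, 0.1685374230146408), (0.03374602273106575, 0.18248000741004944), 10.044997215270996) 0.03116024919441318
hob ((0.6592093706130981, -0.05122056603431702), (0.2638339102268219, 0.6963889598846436), 0.7948145270347595)
handle ((0.6290025115013123, 0.022818587720394135), (0.08059430122375488, 0.01704210415482521), 2.0118942260742188) 0.10433537474412413
```

send_rows([
  [1,0.045,0.03,0,0],
  [1,0.045,0.03,0,0],
  [1,0.045,0.03,0,0],
  [1,0.045,0.03,0,0],
  [1,0.045,0.03,0,0],
])

```text
time: 0.6
tool_pos: [0.3492, -0.3659, 0.2265]
tool_rot: [-3.141, 0.0, 0.269]
contact_force: [-0.0, -1.0, 0.7]
opening: 0.0918
grip_force: 0.0
```

send_rows([
  [1,0.045,0.03,0,0],
  [1,0.002,0.048,0,0.145],
  [1,0.002,0.048,0,0.145],
  [1,0.002,0.048,0,0.145],
  [1,0.002,0.048,0,0.145],
])

```text
time: 1.1
tool_pos: [0.3971, -0.1456, 0.2264]
tool_rot: [-3.141, 0.0, 0.856]
contact_force: [1.3, 0.1, 0.0]
opening: 0.0917
grip_force: 0.0
```

send_rows([
  [1,0.001,0.048,0,0.145],
  [1,0,0.048,0,0.145],
  [1,0,0.048,0,0.145],
  [1,0,0.048,0,0.145],
  [1,0,0.048,0,0.145],
])

```text
time: 1.6
tool_pos: [0.398, 0.0943, 0.2267]
tool_rot: [3.141, 0.0, 1.581]
contact_force: [-0.3, 0.2, 0.4]
opening: 0.0917
grip_force: 0.0
```

send_rows([
  [1,0,0.02,0,0.145],
  [1,0,0,0,0.025],
  [1,0,0,0,0],
])

```text
time: 1.9
tool_pos: [0.3983, 0.1123, 0.2265]
tool_rot: [-3.141, 0.0, 1.744]
contact_force: [-0.5, -0.3, 0.4]
opening: 0.0917
grip_force: 0.0
```

```bash
python3 -c "
from h import *
st,im,d=snap('wrist','w1');print(st['time'],st['tool_pos'],st['tool_rot'])
"
```

```text
1.9 [0.39834218 0.11225496 0.22650596] [-3.14100471e+00  4.32679760e-04  1.74428347e+00]
```

View pics/w1.png

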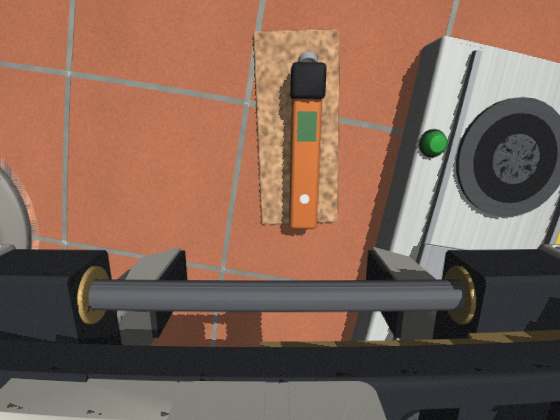

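The wrist view shows the thermometer upright: dot (305,199), screen (307,127), rear end (304,226). Mat corners are (255,31), (338,30), (337,221) and (262,223).

```bash
python3 -c "
from h import *
z=np.load('pics/w1.npz');st={k:z[k] for k in('tool_pos','tool_rot')}
S=lambda p:[(270+x/6,245+y/6) for x,y in p]; C=lambda p:[(150+x/4,170+y/4) for x,y in p]
def T(w,c,s):
  L=[]
  for n,p in(('wrist',w),('scene',c),('side',s)):
    o,v=ray(n,[p],st);L.append((o,v[0]))
  return tri(L).round(4)
print('dot',T((305,199),C([(595,120)])[0],S([(228,111)])[0]),'green',T((307,127),C([(667,88)])[0],S([(205,254)])[0]))
print(onz('wrist',[(305,199),(307,127),(291,226),(317,227),(308,95)],.032,st).round(4).tolist())
m=onz('wrist',[(255,31),(338,30),(337,221),(262,223)],.004,st);print('mat',m.round(3).tolist(),m.mean(0))
"
```

```text
dot [0.4288 0.1124 0.031 ] green [0.4162 0.1861 0.0304]
[[0.4289, 0.1111, 0.032], [0.4164, 0.1849, 0.032], [0.4197, 0.0788, 0.032], [0.448, 0.0826, 0.032], [0.4114, 0.2157, 0.032]]
mat [[0.347, 0.272, 0.004], [0.432, 0.288, 0.004], [0.475, 0.086, 0.004], [0.388, 0.068, 0.004]] [0.41032584 0.17865902 0.004     ]
```

send_rows([
  [1,0.0105,0.029,0,0],
  [1,0.01,0.028,-0.03,0],
  [1,0,0,-0.045,0],
  [1,0,0,-0.045,0],
  [1,0,0,-0.03,0],
])

```text
time: 2.45
tool_pos: [0.4181, 0.1677, 0.0742]
tool_rot: [-3.139, 0.0, 1.74]
contact_force: [-0.2, -0.8, -0.4]
opening: 0.0915
grip_force: 0.0
```

send_rows([
  [1,0,0,-0.03,0],
  [1,0,0,-0.025,0],
  [1,0,0,-0.013,0],
  [1,0,0,0,0],
], grip_force=25)

```text
time: 2.85
tool_pos: [0.4182, 0.1677, 0.0071]
tool_rot: [-3.138, 0.0, 1.741]
contact_force: [0.2, -0.0, 0.6]
opening: 0.0916
grip_force: 0.0
```

send_rows([
  [0,0,0,0,0],
  [0,0,0,0,0],
  [0,0,0,0,0],
  [0,0,0,0,0],
  [0,0,0,0,0],
])

```text
time: 3.35
tool_pos: [0.4193, 0.1695, 0.0092]
tool_rot: [3.141, 0.0, 1.745]
contact_force: [-0.0, -0.3, -0.6]
opening: 0.0563
grip_force: 0.0
```

send_rows([
  [0,0,0,0,0],
  [0,0,0,0,0],
  [0,0,0,0.02,0],
  [0,0,0,0.03,0],
  [0,0,0,0.03,0],
])

```text
time: 3.85
tool_pos: [0.4186, 0.1693, 0.0894]
tool_rot: [-3.14, 0.0, 1.745]
contact_force: [0.9, 0.1, -0.3]
opening: 0.0165
grip_force: 0.0
```

I lifted too soon: the fingers need about 0.9 s to close. I'll reopen and look again.

send_rows([
  [1,0,0,0.045,0],
  [1,0,-0.025,0.045,0],
  [1,0,-0.025,0.03,0],
  [1,0,0,0,0],
  [1,0,0,0,0],
])

```text
time: 4.35
tool_pos: [0.4191, 0.1199, 0.2077]
tool_rot: [3.14, -0.0, 1.743]
contact_force: [0.6, 0.2, 0.3]
opening: 0.0514
grip_force: 0.0
```

```bash
python3 -c "
from h import *
st,im,d=snap('wrist','w2');print(st['time'],st['tool_pos'],st['tool_rot'],st['opening'])
"
```

```text
4.35 [0.41908735 0.11992919 0.20768363] [ 3.14034020e+00 -1.47088461e-04  1.74345559e+00] 0.051439337217847596
```

View pics/w2.png

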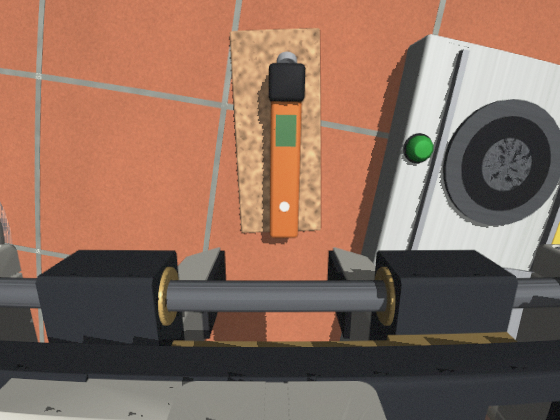

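The thermometer still lies on the mat, apparently unmoved: dot (284,207), screen (286,130). I'll check with numbers.

```bash
python3 -c "
from h import *
z=np.load('pics/w2.npz');st={k:z[k] for k in('tool_pos','tool_rot')}
print(onz('wrist',[(284,207),(286,130),(271,237),(297,238)],.032,st).round(4).tolist())
"
```

```text
[[0.4282, 0.1107, 0.032], [0.4165, 0.1862, 0.032], [0.4206, 0.0767, 0.032], [0.4475, 0.0803, 0.032]]
```

send_rows([
  [1,0,0.025,0,0],
  [1,0,0.0245,-0.04,0],
  [1,0,0,-0.045,0],
  [1,0,0,-0.03,0],
  [1,0,0,-0.03,0],
])

```text
time: 4.9
tool_pos: [0.4171, 0.1703, 0.0594]
tool_rot: [-3.137, 0.0, 1.746]
contact_force: [-0.0, 0.4, 0.0]
opening: 0.0911
grip_force: 0.0
```

send_rows([
  [1,0,0,-0.03,0],
  [1,0,0,-0.015,0],
  [1,0,0,-0.01,0],
  [0,0,0,0,0],
  [0,0,0,0,0],
])

```text
time: 5.4
tool_pos: [0.4189, 0.1699, 0.0074]
tool_rot: [-3.141, 0.0, 1.745]
contact_force: [-0.1, -0.1, -0.1]
opening: 0.0803
grip_force: 0.0
```

send_rows([
  [0,0,0,0,0],
  [0,0,0,0,0],
  [0,0,0,0,0],
  [0,0,0,0,0],
  [0,0,0,0,0],
])

```text
time: 5.9
tool_pos: [0.4192, 0.1696, 0.0077]
tool_rot: [3.141, -0.0, 1.745]
contact_force: [0.5, -0.4, 0.8]
opening: 0.0403
grip_force: 0.0
```

send_rows([
  [0,0,0,0,0],
  [0,0,0,0,0],
  [0,0,0,0,0],
  [0,0,0,0,0],
])

```text
time: 6.3
tool_pos: [0.4191, 0.1696, 0.0075]
tool_rot: [3.141, 0.0, 1.745]
contact_force: [0.1, 0.0, 1.7]
opening: 0.0299
grip_force: 24.9
```

send_rows([
  [0,0,0,0.02,0],
  [0,0,0,0.04,0],
  [0,0,0,0.045,0],
  [0,0,0,0.045,0],
  [0,0,0,0,0],
])

```text
time: 6.8
tool_pos: [0.4221, 0.1704, 0.1626]
tool_rot: [3.131, -0.001, 1.745]
contact_force: [0.6, 0.7, -2.3]
opening: 0.03
grip_force: 24.9
```

send_rows([
  [0,0.004,-0.026,0,-0.14],
  [0,0.005,-0.026,0,-0.145],
  [0,0.005,-0.026,0,-0.145],
  [0,0.005,-0.026,0,-0.145],
  [0,0.005,-0.026,0,-0.145],
])

```text
time: 7.3
tool_pos: [0.4425, 0.0387, 0.1563]
tool_rot: [-3.14, 0.001, 1.019]
contact_force: [0.1, 0.3, -1.0]
opening: 0.0297
grip_force: 24.9
```

send_rows([
  [0,0.005,-0.026,0,-0.145],
  [0,0.005,-0.026,0,-0.145],
  [0,0.005,-0.026,0,-0.145],
  [0,0.005,-0.026,0,-0.145],
  [0,0.005,-0.026,0,-0.145],
])

```text
time: 7.8
tool_pos: [0.4675, -0.0912, 0.1562]
tool_rot: [-3.14, 0.002, 0.294]
contact_force: [0.4, 0.1, -1.2]
opening: 0.0296
grip_force: 24.9
```

send_rows([
  [0,0.004,-0.026,0,-0.145],
  [0,0.003,-0.026,0,-0.145],
  [0,0,-0.002,0,-0.01],
  [0,0,0,0,0],
])

```text
time: 8.2
tool_pos: [0.4744, -0.1445, 0.1563]
tool_rot: [-3.14, 0.002, -0.0]
contact_force: [0.6, 1.2, -1.3]
opening: 0.0298
grip_force: 24.9
```

Now I'll lower and look. The camera sits on the tool +x side, so the wrist view should show the thermometer head and the plate.

send_rows([
  [0,0,0,-0.02,0],
  [0,0,0,-0.015,0],
  [0,0,0,-0.005,0],
  [0,0,0,0,0],
  [0,0,0,0,0],
])

```text
time: 8.7
tool_pos: [0.4753, -0.144, 0.1179]
tool_rot: [3.141, -0.0, 0.001]
contact_force: [1.1, -0.2, -2.0]
opening: 0.0297
grip_force: 24.9
```

```bash
python3 -c "
from h import *
st,im,d=snap('wrist','w3');print(st['time'],st['tool_pos'],st['tool_rot'],st['opening'])
st2,im2,d2=snap('side','s3')
cv2.imwrite('pics/w3b.png',np.hstack([cv2.resize(im[:,:,::-1],(400,300)),cv2.resize(im2[100:310,150:430,::-1],(400,300))]))
"
```

```text
8.7 [ 0.47534841 -0.14400383  0.11787325] [ 3.14136618e+00 -4.70866569e-04  1.03643223e-03] 0.029743636573399908
```

View pics/w3b.png

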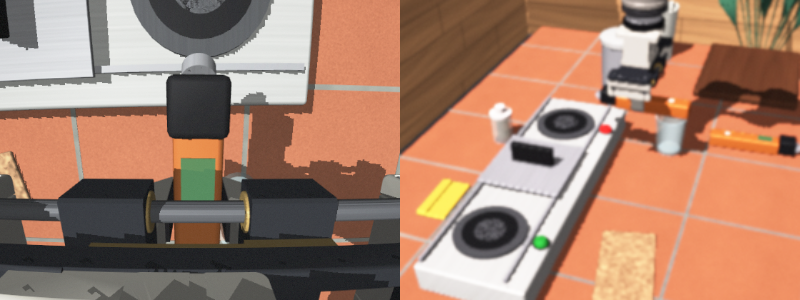

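The wrist view shows the lens at about (277,90) full size and the plate at about (264, ~10). The side view shows the bar level over the front edge, clear of the tumbler. I'll check the lateral offset.

```bash
python3 -c "
from h import *
z=np.load('pics/w3.npz');st={k:z[k] for k in('tool_pos','tool_rot')};d=z['d']
P=onz('wrist',[(182,4),(346,4),(263,8),(264,80)],.056,st);print(P.round(4).tolist())
print('green/lens',withd('wrist',[(277,250),(277,115),(277,90)],d,st).round(3).tolist())
print('bar top near head / rear of visible', withd('wrist',[(277,205),(277,275)],d,st).round(4).tolist())
# edge fit of plate rim in wrist: dark gray region vs white
yy,xx=np.mgrid[0:80:2,0:560:2];q=np.c_[xx.ravel(),yy.ravel()];o,v=ray('wrist',q,st);dd=d[q[:,1],q[:,0]];W=o+v*dd[:,None]
m=(W[:,2]>.0535)&(W[:,2]<.060)&(W[:,0]>.55)&(abs(W[:,1]+.145)<.075);print(W[m].min(0),W[m].max(0),m.sum())
"
```

```text
[[0.6159, -0.0879, 0.056], [0.6158, -0.1855, 0.056], [0.6131, -0.1362, 0.056], [0.572, -0.1366, 0.056]]
green/lens [[0.494, -0.144, 0.144], [0.548, -0.144, 0.151], [0.558, -0.144, 0.14]]
bar top near head / rear of visible [[0.5134, -0.1444, 0.1438], [0.5443, -0.1438, 0.2758]]
[ 0.57315903 -0.20454038  0.05354932] [ 0.61915653 -0.08892171  0.0590173 ] 2884
```

The aim is good: the line of sight meets the plate near (0.633,-0.144), and the plate centre is at about (0.632,-0.146). I'll hold there.

send_rows([
  [0,0,0,0,0],
  [0,0,0,0,0],
  [0,0,0,0,0],
  [0,0,0,0,0],
  [0,0,0,0,0],
])

```text
time: 9.3
tool_pos: [0.4751, -0.1444, 0.1175]
tool_rot: [3.141, -0.0, -0.0]
contact_force: [0.4, 0.5, -2.0]
opening: 0.0303
grip_force: 24.9
```

send_rows([
  [0,0,0,0,0],
  [0,0,0,0,0],
  [0,0,0,0,0],
  [0,0,0,0,0],
  [0,0,0,0,0],
])

```text
time: 9.8
tool_pos: [0.4751, -0.1444, 0.1174]
tool_rot: [3.142, 0.0, -0.0]
contact_force: [-0.3, 0.5, -1.5]
opening: 0.0297
grip_force: 24.9
```

send_rows([
  [0,0,0,0,0],
  [0,0,0,0,0],
  [0,0,0,0,0],
  [0,0,0,0.02,0],
  [0,0,0,0.02,0],
])

```text
time: 10.3
tool_pos: [0.4746, -0.1442, 0.1575]
tool_rot: [-3.141, 0.002, -0.0]
contact_force: [0.7, -0.8, -1.9]
opening: 0.0298
grip_force: 24.9
```

send_rows([
  [0,-0.004,0.026,0,0.14],
  [0,-0.005,0.026,0,0.145],
  [0,-0.005,0.026,0,0.145],
  [0,-0.005,0.026,0,0.145],
  [0,-0.005,0.026,0,0.145],
])

```text
time: 10.8
tool_pos: [0.4508, -0.0134, 0.1575]
tool_rot: [3.141, -0.0, 0.726]
contact_force: [0.9, 0.2, -1.1]
opening: 0.0299
grip_force: 24.9
```

send_rows([
  [0,-0.005,0.026,0,0.145],
  [0,-0.005,0.026,0,0.145],
  [0,-0.005,0.026,0,0.145],
  [0,-0.005,0.026,0,0.145],
  [0,-0.005,0.026,0,0.145],
])

```text
time: 11.3
tool_pos: [0.4258, 0.1166, 0.1575]
tool_rot: [3.141, -0.0, 1.451]
contact_force: [-1.2, -0.1, -0.9]
opening: 0.0301
grip_force: 24.9
```

send_rows([
  [0,-0.006,0.026,0,0.145],
  [0,-0.005,0.028,0,0.145],
  [0,0,0.005,0,0.035],
  [0,0,0,0,0],
])

```text
time: 11.7
tool_pos: [0.415, 0.1751, 0.1575]
tool_rot: [3.141, 0.0, 1.771]
contact_force: [0.6, -1.5, -1.4]
opening: 0.0297
grip_force: 24.9
```

send_rows([
  [0,0,0,-0.04,0],
  [0,0,0,-0.04,0],
  [0,0,0,-0.03,0],
  [0,0,0,-0.02,0],
  [0,0,0,-0.01,0],
])

```text
time: 12.2
tool_pos: [0.4145, 0.1733, 0.0158]
tool_rot: [-3.139, 0.0, 1.767]
contact_force: [0.8, 0.3, -1.8]
opening: 0.0296
grip_force: 24.9
```

send_rows([
  [0,0,0,-0.006,0],
  [0,0,0,-0.003,0],
  [0,0,0,0,0],
  [1,0,0,0,0],
  [1,0,0,0,0],
])

```text
time: 12.7
tool_pos: [0.4157, 0.1748, 0.0092]
tool_rot: [3.14, -0.0, 1.77]
contact_force: [-0.7, -0.4, 0.6]
opening: 0.0419
grip_force: 0.0
```

send_rows([
  [1,0,0,0,0],
  [1,0,0,0,0],
  [1,0,0,0,0],
  [1,0,0,0,0],
  [1,0,0,0,0],
])

```text
time: 13.2
tool_pos: [0.4151, 0.1746, 0.0084]
tool_rot: [3.142, 0.0, 1.77]
contact_force: [-0.7, 0.4, -0.8]
opening: 0.0809
grip_force: 0.0
```

send_rows([
  [1,0,0,0.02,0],
  [1,0,0,0.04,0],
  [1,0,0,0.05,0],
  [1,0,-0.03,0.05,0],
  [1,0,-0.03,0.04,0],
])

```text
time: 13.7
tool_pos: [0.4149, 0.1188, 0.2034]
tool_rot: [3.14, 0.0, 1.772]
contact_force: [1.4, -0.4, 0.2]
opening: 0.0916
grip_force: 0.0
```

```bash
python3 -c "
from h import *
st,im,d=snap('wrist','w4');print(st['time'],st['tool_pos'],st['tool_rot'],st['opening'])
"
```

```text
13.7 [0.41487034 0.11881845 0.2034391 ] [3.14025821e+00 4.35330363e-05 1.77202915e+00] 0.09162908597372814
```

View pics/w4.png

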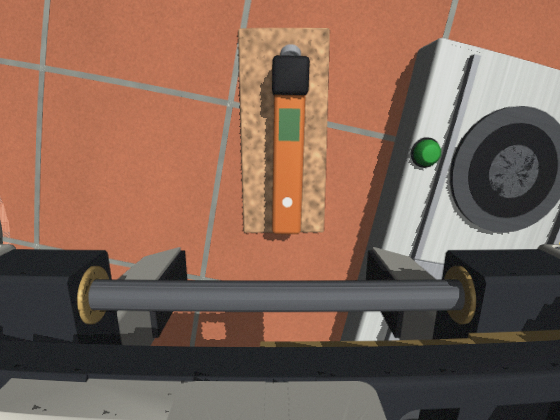

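The thermometer is back on the mat, aligned and released: dot (287,202), head up. Next I'll shut the fingers, move to the left of the handle and push towards -y.

send_rows([
  [0,0.04,-0.01,0,-0.1],
  [0,0.045,-0.011,0,-0.1],
  [0,0.045,-0.011,0,0],
  [0,0.045,-0.011,0,0],
  [0,0.041,-0.011,0,0],
])

```text
time: 14.25
tool_pos: [0.6328, 0.0642, 0.2008]
tool_rot: [-3.141, -0.0, 1.57]
contact_force: [-0.1, 0.5, 0.4]
opening: 0.0563
grip_force: 0.0
```

send_rows([
  [0,0,0,0,0],
  [0,0,0,0,0],
  [0,0,0,0,0],
  [0,0,0,0,0],
  [0,0,0,0,0],
])

```text
time: 14.75
tool_pos: [0.6304, 0.0654, 0.2021]
tool_rot: [3.141, -0.0, 1.57]
contact_force: [0.5, 0.5, 0.2]
opening: 0.0164
grip_force: 0.0
```

send_rows([
  [0,0,0,0,0],
  [0,0,0,0,0],
  [0,0,0,-0.04,0],
  [0,0,0,-0.03,0],
  [0,0,0,0,0],
])

```text
time: 15.25
tool_pos: [0.6282, 0.0649, 0.127]
tool_rot: [-3.133, -0.0, 1.57]
contact_force: [-0.1, 0.0, 0.1]
opening: 0.0003
grip_force: 0.0
```

send_rows([
  [0,0,0,-0.025,0],
  [0,0,0,-0.02,0],
  [0,0,0,-0.005,0],
  [0,0,0,0,0],
])

```text
time: 15.65
tool_pos: [0.6314, 0.0649, 0.082]
tool_rot: [3.141, -0.0, 1.57]
contact_force: [1.2, -0.3, 0.7]
opening: 0.0002
grip_force: 0.0
```

send_rows([
  [0,0,-0.01,0,0],
  [0,0,-0.01,0,0],
  [0,0,-0.01,0,0],
  [0,0,-0.01,0,0],
  [0,0,-0.01,0,0],
])

```text
time: 16.15
tool_pos: [0.6317, 0.0142, 0.0821]
tool_rot: [3.14, -0.0, 1.569]
contact_force: [1.9, 2.8, 1.2]
opening: 0.0003
grip_force: 1.7
```

send_rows([
  [0,0,-0.015,0,0],
  [0,0,-0.015,0,0],
  [0,0,-0.015,0,0],
  [0,0,-0.015,0,0],
  [0,0,-0.015,0,0],
])

```text
time: 16.65
tool_pos: [0.631, -0.0615, 0.0812]
tool_rot: [-3.142, -0.0, 1.57]
contact_force: [2.7, 4.3, 0.5]
opening: 0.0005
grip_force: 1.8
```

Pushing at about 3–4 N, as expected. I'll carry on and slow down near the stop at about y = -0.131.

send_rows([
  [0,0,-0.015,0,0],
  [0,0,-0.015,0,0],
  [0,0,-0.015,0,0],
  [0,0,-0.01,0,0],
  [0,0,-0.005,0,0],
])

```text
time: 17.15
tool_pos: [0.6309, -0.1214, 0.0811]
tool_rot: [-3.141, 0.0, 1.569]
contact_force: [1.9, 3.4, 0.9]
opening: 0.0005
grip_force: 1.6
```

send_rows([
  [0,0,-0.003,0,0],
  [0,0,-0.002,0,0],
  [0,0,-0.001,0,0],
  [0,0,0,0,0],
])

```text
time: 17.55
tool_pos: [0.6309, -0.1259, 0.0812]
tool_rot: [-3.141, 0.0, 1.57]
contact_force: [1.0, 2.5, -0.9]
opening: 0.0006
grip_force: 1.0
```

send_rows([
  [0,0,-0.002,0,0],
  [0,0,-0.001,0,0],
  [0,0,0,0,0],
])

```text
time: 17.85
tool_pos: [0.6309, -0.129, 0.0812]
tool_rot: [-3.141, -0.0, 1.57]
contact_force: [1.0, 3.8, -0.9]
opening: 0.0002
grip_force: 1.5
```

send_rows([
  [0,0,-0.002,0,0],
  [0,0,-0.001,0,0],
  [0,0,0,0,0],
])

```text
time: 18.15
tool_pos: [0.6309, -0.1292, 0.0812]
tool_rot: [-3.141, -0.004, 1.571]
contact_force: [1.5, 12.4, 0.2]
opening: 0.0001
grip_force: 6.5
```

The cover is at its end stop: force rose to 12 N with no more travel. I'll back off and lift away.

send_rows([
  [0,0,0.01,0,0],
  [0,0,0.015,0,0],
  [0,0,0,0.04,0],
  [0,0,0,0.045,0],
  [0,0,0,0.045,0],
])

```text
time: 18.65
tool_pos: [0.6306, -0.1067, 0.2127]
tool_rot: [-3.141, 0.001, 1.57]
contact_force: [0.9, -0.7, -0.0]
opening: 0.0009
grip_force: 0.0
```

send_rows([
  [0,-0.04,0,0.03,0],
  [0,-0.04,0,0,0],
  [0,-0.04,0,0,0],
  [0,0,0,0,0],
  [0,0,0,0,0],
])

```text
time: 19.15
tool_pos: [0.5109, -0.1071, 0.2422]
tool_rot: [3.14, 0.001, 1.569]
contact_force: [0.9, 0.5, 0.1]
opening: 0.0002
grip_force: 0.0
```

```bash
python3 -c "
from h import *
st,im,d=snap('scene','s5');print(st['time'],st['tool_pos'],st['contact_force'])
yy,xx=np.nonzero(d>0);o,v=ray('scene',np.c_[xx,yy]);P=o+v*d[yy,xx][:,None]
m=(abs(P[:,0]-.63)<.06)&(P[:,2]>.085)&(abs(P[:,1]+.15)<.08)&(P[:,2]<.112)
print('handle',cv2.minAreaRect(P[m][:,:2].astype('f4')),m.sum())
"
```

```text
19.15 [ 0.51088923 -0.10714941  0.24215582] [0.94702324 0.45283653 0.06165833]
handle ((0.6339278817176819, -0.14529509842395782), (0.08294068276882172, 0.012409296818077564), 1.0301265716552734) 207
```

View pics/s5.png

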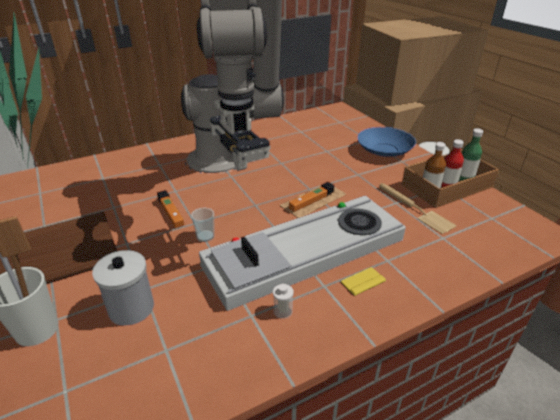

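The cover sits fully over the right plate with its handle at (249,250). The thermometer is on its mat at (311,197), and everything else is in place.

```bash
python3 -c "
from cell import hand_in
print(hand_in())"
```

```text
the job is handed in; nothing more can be done
None
```

The job is handed in: I aimed the thermometer at the hot right plate for over a second, laid it back lined up on its mat, and pushed the cover to its end stop over that plate, with nothing else visibly moved; the first grasp closed too late and was redone, and `hand_in()` returned no verdict.

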